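Sort hinged test clamps by feel: hang the free one, send the seized ones to repair

TASK

Squeeze the yellow grips of each of the three test clamps on the returns rack to find whether its hinge is free or seized. Fold the green stock hook on the blue stand fully down and hang the clamp that closes freely on it by its lug, squeezed shut and hanging upright between the two prongs; put every seized clamp in the red repair tray. Leave the other things on the bench where they are.

Things in the scene. Friction and masses are not known exactly. Their poses are not given: they have to be found in the camera images.
- clamp_a_pivot (a point): pivot of a hinged test clamp hanging upright on the rack; the three are alike, and looks do not tell which are seized. Two crossing steel arms, yellow grips above, jaws below. Axes: z up to the grips, y the squeeze direction, x along the lug: a dark bar 60 (x) by 10 (y) by 8 (z) mm centred on the pivot, by which the clamp hangs. The rest is 16 mm thick (x). 0.17 to 0.27 kg
- clamp_b_pivot (a point): pivot of another clamp like clamp_a. Flat yellow grips stand 30 to 82 mm above the pivot, best held 55 mm above it, where they are 60 mm wide over the outside (y) as found; jaws reach 63 mm below the pivot and are 50 mm wide or less (y)
- clamp_c_pivot (a point): pivot of the third clamp, like clamp_a and clamp_b. The axes of each clamp belong to the arm with its +y grip: squeezing a free clamp shut turns them by about 0.22 rad about x, and the clamp then hangs from the gripper with the pivot midway between the fingers
- clamp_a_arm (a joint): hinge of clamp_a: 0 with the grips apart as found, grows as they are squeezed together. A free hinge takes about 1 N at the grips, closes to 0.44 rad (grips then 36 mm over the outside) and stays where it is left; a seized one gives at most 0.02 rad
- clamp_b_arm (a joint): hinge of clamp_b: 0 with the grips apart as found, grows as they are squeezed together. A free hinge takes about 1 N at the grips, closes to 0.44 rad (grips then 36 mm over the outside) and stays where it is left; a seized one gives at most 0.02 rad
- clamp_c_arm (a joint): hinge of clamp_c: 0 with the grips apart as found, grows as they are squeezed together. A free hinge takes about 1 N at the grips, closes to 0.44 rad (grips then 36 mm over the outside) and stays where it is left; a seized one gives at most 0.02 rad
- rack_mid (a point): middle of the returns rack, between its two steel rails at the height of their tops (100 mm above the bench); the rails run along the point's y, 346 mm long, 28 mm clear gap, each 8 mm wide, with an end stop 11 mm higher than the rails at each end; the clamps hang on them about 120 mm apart. Fixed
- stock_hook (a joint): hinge of the stock hook: 0 = folded up flat against the blue stand (prongs straight up), 1.571 = fully down, prongs level, against its stop. Stays where it is left; takes about 2 N at the crossbar to move
- hook_hinge (a point): hinge line of the stock hook, 115 mm above the bench, 14 mm in front of the blue upright (170 mm wide, 150 mm high, 12 mm thick). Fixed; axes of the stand: -x points out of the upright's front, the way the hook folds out; y along the hinge line; z up
- hook_bar (a point): middle of the green crossbar (70 mm long along y, 10 mm thick along the prongs, 16 mm deep) that joins the outer ends of the hook's prongs, 120 mm from the hinge line; folded up it stands 85 mm above the upright's top, open behind. Moves with the hook
- hook_slot (a point): mid-slot between the hook's two prongs, 68 mm from the hinge line, level with the prongs' top face (top when down). Moves with the hook; axes: z outwards along the prongs, y across, x up when down. Prongs 8 mm square, 28 mm clear gap, slot 115 mm long, open above and below. A clamp hangs with its lug across both prongs (pivot 4 mm above this face), jaws in the slot, its y axis along the prongs
- repair_tray_in (a point): centre of the inner floor (5 mm above the bench) of the open red repair tray, outside 190 mm (its x) by 240 mm (its y) by 60 mm high, walls 5 mm. Fixed
- multimeter: orange multimeter lying on the bench, 85 x 170 x 42 mm, origin under its centre; bystander
- solder_spool: metal solder spool standing, 64 mm across, 60 mm high, origin under its centre; bystander
- screwdriver: red-handled screwdriver lying on the bench near the robot, about 200 mm long; bystander
- flux_jar: jar 56 mm across, 60 mm high, origin under its centre; bystander
- carton: cardboard carton 80 x 120 x 50 mm, origin under its centre; bystander
- pen_cup: grey cup 70 mm across, 90 mm high, origin under its centre; bystander
Things that resemble listed ones, but are neither listed nor needed, are in the scene too. What is shaped like the part that bears clamp_a_pivot but purple or turquoise is not meant.

How it is judged (in metres and radians):
On the way, in this order (a step that is already met when the one before it is completed fails the run):
1. the stock hook is folded fully down (value of joint stock_hook above 1.45 rad), for 0.2 s.
2. the free clamp, squeezed shut, hangs on the stock hook by its lug (value of joint stock_hook above 1.45 rad and ((value of joint clamp_a_arm above 0.3 rad and x of clamp_a_pivot in the frame of hook_slot between -0.002 and 0.012 m and y of clamp_a_pivot in the frame of hook_slot between -0.014 and 0.014 m and z of clamp_a_pivot in the frame of hook_slot between -0.055 and 0.045 m and angle between clamp_a_pivot's own z axis and vertical below 0.6 rad) or (value of joint clamp_b_arm above 0.3 rad and x of clamp_b_pivot in the frame of hook_slot between -0.002 and 0.012 m and y of clamp_b_pivot in the frame of hook_slot between -0.014 and 0.014 m and z of clamp_b_pivot in the frame of hook_slot between -0.055 and 0.045 m and angle between clamp_b_pivot's own z axis and vertical below 0.6 rad) or (value of joint clamp_c_arm above 0.3 rad and x of clamp_c_pivot in the frame of hook_slot between -0.002 and 0.012 m and y of clamp_c_pivot in the frame of hook_slot between -0.014 and 0.014 m and z of clamp_c_pivot in the frame of hook_slot between -0.055 and 0.045 m and angle between clamp_c_pivot's own z axis and vertical below 0.6 rad))), for 0.2 s.
At the end, for the whole second after the job is handed in: Hook down (over 1.45 rad); free clamp squeezed shut (over 0.3 rad), at rest, lug across both prongs (pivot within 14 mm of slot midline, 13-113 mm from hinge, -2 to 12 mm over prong tops), upright within 0.6 rad; seized clamps at rest in the tray, pivots inside its walls, under 95 mm over its floor (value of joint stock_hook above 1.45 rad and linear speed of each of clamp_a, clamp_b, clamp_c below 0.03 m/s and ((value of joint clamp_a_arm above 0.3 rad and x of clamp_a_pivot in the frame of hook_slot between -0.002 and 0.012 m and y of clamp_a_pivot in the frame of hook_slot between -0.014 and 0.014 m and z of clamp_a_pivot in the frame of hook_slot between -0.055 and 0.045 m and angle between clamp_a_pivot's own z axis and vertical below 0.6 rad and x of clamp_b_pivot in the frame of repair_tray_in between -0.09 and 0.09 m and y of clamp_b_pivot in the frame of repair_tray_in between -0.115 and 0.115 m and z of clamp_b_pivot in the frame of repair_tray_in between -0.01 and 0.095 m and x of clamp_c_pivot in the frame of repair_tray_in between -0.09 and 0.09 m and y of clamp_c_pivot in the frame of repair_tray_in between -0.115 and 0.115 m and z of clamp_c_pivot in the frame of repair_tray_in between -0.01 and 0.095 m) or (value of joint clamp_b_arm above 0.3 rad and x of clamp_b_pivot in the frame of hook_slot between -0.002 and 0.012 m and y of clamp_b_pivot in the frame of hook_slot between -0.014 and 0.014 m and z of clamp_b_pivot in the frame of hook_slot between -0.055 and 0.045 m and angle between clamp_b_pivot's own z axis and vertical below 0.6 rad and x of clamp_a_pivot in the frame of repair_tray_in between -0.09 and 0.09 m and y of clamp_a_pivot in the frame of repair_tray_in between -0.115 and 0.115 m and z of clamp_a_pivot in the frame of repair_tray_in between -0.01 and 0.095 m and x of clamp_c_pivot in the frame of repair_tray_in between -0.09 and 0.09 m and y of clamp_c_pivot in the frame of repair_tray_in between -0.115 and 0.115 m and z of clamp_c_pivot in the frame of repair_tray_in between -0.01 and 0.095 m) or (value of joint clamp_c_arm above 0.3 rad and x of clamp_c_pivot in the frame of hook_slot between -0.002 and 0.012 m and y of clamp_c_pivot in the frame of hook_slot between -0.014 and 0.014 m and z of clamp_c_pivot in the frame of hook_slot between -0.055 and 0.045 m and angle between clamp_c_pivot's own z axis and vertical below 0.6 rad and x of clamp_a_pivot in the frame of repair_tray_in between -0.09 and 0.09 m and y of clamp_a_pivot in the frame of repair_tray_in between -0.115 and 0.115 m and z of clamp_a_pivot in the frame of repair_tray_in between -0.01 and 0.095 m and x of clamp_b_pivot in the frame of repair_tray_in between -0.09 and 0.09 m and y of clamp_b_pivot in the frame of repair_tray_in between -0.115 and 0.115 m and z of clamp_b_pivot in the frame of repair_tray_in between -0.01 and 0.095 m))); the robot touches nothing.
It fails at once if a bystander is pushed more than 30 mm (distance of any of multimeter, solder_spool, screwdriver, flux_jar, carton, pen_cup from where it was at the start of the episode above 0.03 m).
It also fails if it takes over 72 s, if anything falls off the work surface, if the arm or the gripper's body presses on something with over 40 N, if the wrist force passes 120 N, or if a joint passes its speed limit or range.

ROBOT

A 6-joint arm with a two-finger parallel gripper is mounted at the origin on the work surface. World frame = base frame: x ahead of the robot, y to its left, z up, the work surface at z = 0. Lengths are in m, angles in degrees, forces in N, time in s.
With the tool pointing down it reaches from about 0.25 to 0.725 m from the base axis. Payload 9.7 kg.
Tool frame: the origin (TCP) lies at the very end of the fingers, on their centre line; the grasp point (between the pads) lies 19 mm behind it; z points along the fingers, y is the line along which they close (so a half turn about z gives the same grasp; the last joint's range is limited). The gripper opens to 85 mm and grips with 20 to 120 N. Pads are 22 mm wide; open, the fingers measure 114 mm over their backs; the gripper's body (76 mm by 85 mm) begins 54 mm behind the grasp point. The pads swing forward as they close: fully open they stand 13 mm farther back than shut.
Start: joints at [75.229, 4.979, 10.078, 95.1, 0, 90], TCP at [0.14, 0.532, 0.231] pointing down, gripper open.
Joint ranges: [-179.16, 179.16], [-48.56, 103.87], [-65.8, 70.77], [-126.05, 130.52], [-82.76, 87.17], [-180, 180]. Speed limits (degrees/s): [127.2, 127.2, 147.25, 180, 180, 180].

INTERFACE

Orientations are given as [roll, pitch, yaw] about the fixed x, y, z axes, in that order (R = Rz(yaw) Ry(pitch) Rx(roll)).
In Python, from workcell import telemetry, optics, workorder gives the robot as it stands.
- The arm moves only by the shell command python3 -m handwheel 'ROWS' [FORCE]. ROWS is JSON, a list of rows, each an object of numbers: "tx", "ty", "tz": the shift along the tool's x, y, z in m; "ax", "ay", "az": the turn, a rotation vector about the tool's x, y, z in degrees; "jaw": the gripper command: -1 is shut, 1 is fully open, values between are in proportion. A call has exactly 10 rows; each row shifts and turns the commanded pose from where the row before left it, along the tool's axes as they then stand; what a row does not reach is not made up. A row lasts 1/8 s, in which the tool goes at most 62.5 mm and 10.7 degrees, less where a joint would pass 70% of its speed; a pose out of reach is approached as far as the arm can. A call is refused whole if a number of a shift passes 0.0625 or a number of a turn 10.7, either way. A call with a gripper value outside its range is refused whole. The fingers move at their own pace and stop on an object; FORCE is the grip in N (left out, the last holds). Time passes only in rows, so rows that do not move let the fingers close, or fill a call up. It gives the time, the measured TCP pose, the force, the opening and the grip force at its end, in the units of the state.
- telemetry.get_obs(): the state, without advancing time (a new reading comes with each control period).
- optics.camera(name): name is "scene" or "top" or "wrist"; returns a dict with "color" (384x512x3 uint8, red, green, blue), "K" (3x3 intrinsics, pixels), "k1" (the pictures are not rectified: a ray, as slopes to the right and down, at radius r is drawn at 1 + k1 r^2 times it, then the intrinsics apply), "extrinsics" (4x4, takes a point from camera to world coordinates); the wrist camera has in their place "mount" (4x4, takes a point from camera to tool coordinates, whose origin is the TCP and whose axes are the flange's). Camera axes: x right, y down, z forward; pixel columns grow to the right and rows downward; lengths in m; the calibration is good to about 2 mm. A picture is of the moment at which its call begins: read the wrist's pose just before it. There is no depth.
- workorder.job_done(): hands the job in; it is judged then, once.
The state is a dict: "time": time; "q": joint angles; "qd": joint speeds; "joint_efforts": joint torques, N m; "ee_pos": TCP position; "tcp_rot": TCP orientation; "wrist_force": force on the tool from outside, world axes, zero at the start; "torque": the same for the moment, N m; "opening": finger opening in m; "grasp_force": force on a finger pad.
Only numpy, scipy, OpenCV 4.12 (cv2) and the standard library are available. Lean on these libraries where they do the work, as an engineer would, in place of code of your own. Each camera call takes 0.05 s, during which the arm holds its last target. There are 200 camera calls.

## Working session

There is one attempt and no reset: what is moved stays moved. The work goes in short steps, Python scripts to look and compute and a shell command to move; the robot and the scene stay as the last step left them, time stands still between calls to the robot, and variables do not carry over. Pictures are saved under pics/ and viewed, at most 13 in all, crops included, and the job is handed in when it is done.

```bash
ls; mkdir -p pics
cat > h.py <<'E'
import numpy as np, cv2
from workcell import telemetry, optics, workorder
from scipy.spatial.transform import Rotation as R
def tool(o=None):
    o=o or telemetry.get_obs(); T=np.eye(4)
    T[:3,:3]=R.from_euler('xyz',o['tcp_rot'],degrees=True).as_matrix(); T[:3,3]=o['ee_pos']; return T
def shot(name):
    T=tool(); c=optics.camera(name)
    c['E']=np.array(c['extrinsics']) if 'extrinsics' in c else T@np.array(c['mount'])
    return c
def rays(c,uv):
    uv=np.asarray(uv,float).reshape(-1,1,2)
    n=cv2.undistortPoints(uv,np.array(c['K'],float),np.array([c['k1'],0,0,0],float)).reshape(-1,2)
    d=np.c_[n,np.ones(len(n))]@c['E'][:3,:3].T
    return c['E'][:3,3],d
def plane(c,uv,z):
    o,d=rays(c,uv); return o+d*((z-o[2])/d[:,2])[:,None]
def tri(c1,u1,c2,u2):
    o1,d1=rays(c1,u1);o2,d2=rays(c2,u2);d1=d1[0];d2=d2[0]
    s=np.linalg.lstsq(np.c_[d1,-d2],o2-o1,rcond=None)[0]
    a=o1+s[0]*d1;b=o2+s[1]*d2; return (a+b)/2,np.linalg.norm(a-b)
def proj(c,P):
    P=np.asarray(P,float).reshape(-1,3); W=np.linalg.inv(c['E']); 
    r,_=cv2.Rodrigues(W[:3,:3]); return cv2.projectPoints(P,r,W[:3,3],np.array(c['K'],float),np.array([c['k1'],0,0,0],float))[0].reshape(-1,2)
def save(c,n,box=None,s=1):
    im=c['color'][:,:,::-1]
    if box: im=im[box[1]:box[3],box[0]:box[2]]
    cv2.imwrite('pics/'+n,cv2.resize(im,None,fx=s,fy=s,interpolation=cv2.INTER_CUBIC))
E
python3 - <<'E'
from h import *
o=telemetry.get_obs(); print({k:np.round(v,3).tolist() for k,v in o.items()})
a=shot('scene');b=shot('top')
for c in (a,b): print(np.round(c['E'],3).tolist(),c['k1'],np.round(c['K'],1).tolist())
save(a,'s0.png',s=1.56);save(b,'t0.png',s=1.56)
np.save('a.npy',a,allow_pickle=True);np.save('b.npy',b,allow_pickle=True)
E
```

```text
pics
{'time': 0.0, 'q': [75.227, 5.013, 10.034, 95.1, 0.0, 89.999], 'qd': [0.053, 0.059, 0.022, -0.031, 0.007, 0.019], 'joint_efforts': [-0.001, -52.039, 46.481, 0.016, -0.0, -0.0], 'ee_pos': [0.14, 0.532, 0.231], 'tcp_rot': [-179.921, -0.0, 165.228], 'wrist_force': [0.333, 0.97, 0.365], 'torque': [0.025, -0.035, -0.07], 'grasp_force': 0.0, 'opening': 0.085}
[[-0.198, 0.624, -0.756, 1.446], [0.98, 0.11, -0.166, 0.198], [-0.02, -0.773, -0.634, 0.907], [0.0, 0.0, 0.0, 1.0]] -0.07688703556154577 [[451.9, 0.0, 256.9], [0.0, 451.9, 199.6], [0.0, 0.0, 1.0]]
[[-0.024, -0.998, 0.058, 0.512], [-1.0, 0.025, 0.019, 0.004], [-0.02, -0.058, -0.998, 1.239], [0.0, 0.0, 0.0, 1.0]] -0.09000370956463058 [[422.7, 0.0, 263.8], [0.0, 422.7, 187.1], [0.0, 0.0, 1.0]]
```

View pics/s0.png

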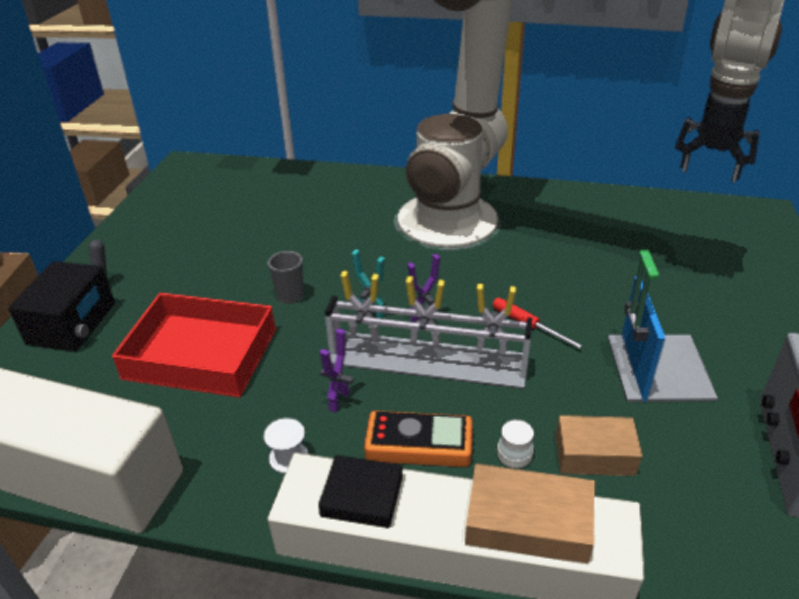

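View pics/t0.png

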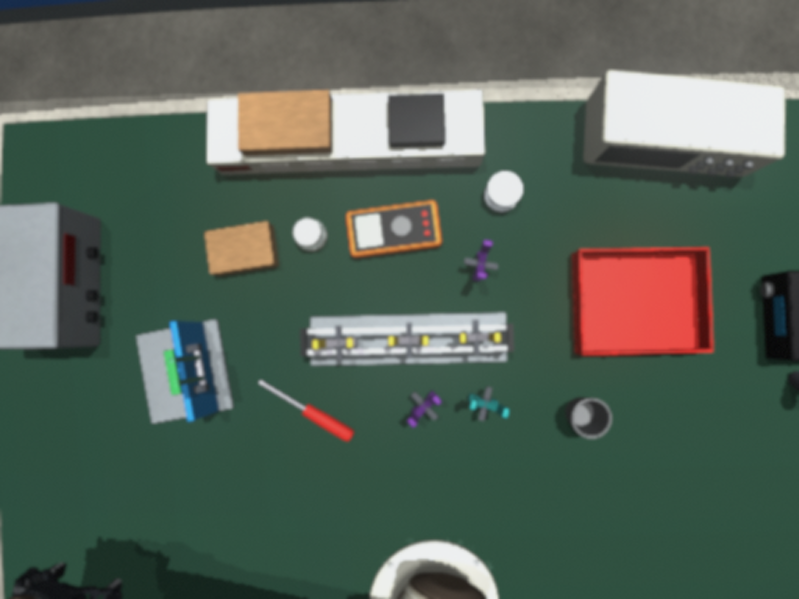

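Scene (800 px) and top pictures show these candidates:
- **Clamps with yellow grips on the rack:** top (331,343), (409,341), (480,338); scene (361,295), (425,300), (495,310). These are the wanted ones.
- **Purple look-alikes, not meant:** top (482,262), (424,408).
- **Turquoise look-alike, not meant:** top (488,405).
- **Hook:** green bar at scene (648,263), standing on the blue upright. Nothing else resembles it.
- **Tray:** red, at top (645,300).

Next I measure these and check the choice in a crop.

```bash
cat > m.py <<'E'
from h import *
a=np.load('a.npy',allow_pickle=True).item();b=np.load('b.npy',allow_pickle=True).item()
def blobs(c,lo,hi,mn):
    hsv=cv2.cvtColor(c['color'],cv2.COLOR_RGB2HSV); m=cv2.inRange(hsv,lo,hi)
    n,l,s,ce=cv2.connectedComponentsWithStats(m)
    return [(s[i][:5].tolist(),np.round(ce[i],1).tolist(),np.argwhere(l==i)[:,::-1]) for i in range(1,n) if s[i][4]>=mn]
for nm,lo,hi,mn in (('yel',(22,120,100),(34,255,255),6),('grn',(50,150,100),(70,255,255),15),('blu',(98,160,100),(115,255,255),40),('red',(0,180,90),(6,255,255),300)):
    for cn,c in (('scene',a),('top',b)):
        for s,ce,p in blobs(c,lo,hi,mn):
            hull=cv2.approxPolyDP(cv2.convexHull(p.astype(np.int32)),3,True).reshape(-1,2).tolist() if nm!='yel' else ''
            print(nm,cn,s,ce,hull)
E
python3 - <<'E'
from m import *
im=np.vstack([cv2.resize(a['color'][155:260,200:350],None,fx=4,fy=4,interpolation=2)[:,:600],])
im2=cv2.resize(a['color'][150:260,380:470],None,fx=2,fy=2,interpolation=2)
im3=cv2.resize(b['color'][195:280,80:160],None,fx=2.4,fy=2.4,interpolation=2)
o=np.zeros((600,800,3),np.uint8);o[:420,:600]=im;o[:220,610:790]=im2;o[230:230+im3.shape[0],605:605+im3.shape[1]]=im3
cv2.imwrite('pics/c1.png',o[:,:,::-1])
E
```

```text
yel scene [326, 15, 7, 13, 48] [329.1, 20.3] 
yel scene [319, 30, 13, 82, 518] [325.6, 69.5] 
yel scene [218, 173, 7, 19, 67] [221.3, 181.5] 
yel scene [237, 175, 6, 18, 55] [239.3, 182.9] 
yel scene [260, 177, 6, 18, 65] [262.6, 184.8] 
yel scene [279, 179, 6, 19, 62] [281.1, 187.0] 
yel scene [305, 182, 5, 18, 62] [307.7, 189.8] 
yel scene [324, 183, 7, 19, 57] [327.0, 190.3] 
yel top [295, 214, 4, 6, 19] [296.4, 216.6] 
yel top [315, 214, 6, 5, 26] [317.8, 215.9] 
yel top [223, 217, 3, 6, 16] [223.9, 219.5] 
yel top [249, 216, 5, 5, 20] [251.1, 217.8] 
yel top [270, 216, 4, 5, 17] [271.6, 217.9] 
yel top [200, 218, 7, 5, 31] [202.8, 220.0] 
grn scene [410, 160, 11, 18, 66] [416.0, 168.9] [[419, 177], [412, 160]]
grn top [108, 234, 7, 17, 52] [110.9, 240.9] [[114, 250], [108, 234], [112, 235]]
blu scene [69, 0, 114, 108, 9406] [128.2, 48.1] [[182, 100], [96, 107], [69, 0], [169, 0]]
blu scene [177, 0, 116, 106, 7908] [224.8, 56.2] [[259, 105], [189, 100], [177, 0], [228, 0], [292, 46], [289, 69]]
blu scene [329, 0, 183, 136, 11975] [424.3, 78.7] [[511, 135], [330, 111], [335, 48], [446, 0], [511, 0]]
blu scene [309, 101, 10, 10, 50] [314.5, 106.7] [[318, 101], [317, 110], [309, 109]]
blu scene [412, 188, 14, 69, 249] [418.6, 219.1] [[415, 188], [425, 216], [413, 256]]
blu top [108, 206, 10, 23, 123] [113.2, 216.8] [[116, 228], [112, 226], [109, 206], [114, 207]]
blu top [114, 232, 6, 12, 51] [116.3, 237.2] [[117, 243], [114, 232], [118, 234]]
blu top [116, 246, 10, 25, 113] [120.8, 258.3] [[121, 270], [117, 246], [125, 268]]
red scene [72, 188, 102, 66, 4140] [124.8, 220.4] [[173, 197], [153, 253], [77, 242], [72, 228], [102, 188]]
red top [369, 159, 87, 69, 1258] [420.2, 190.6] [[455, 224], [372, 226], [372, 161], [452, 159]]
```

View pics/c1.png

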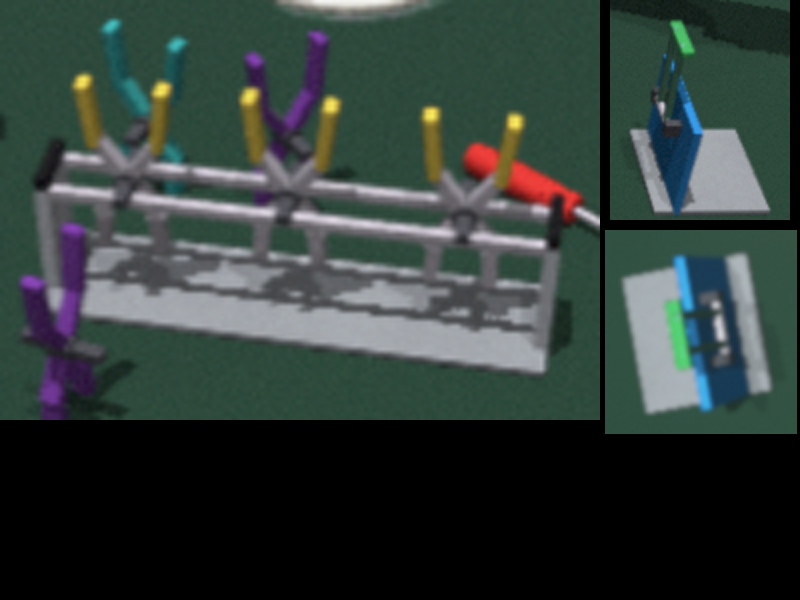

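The crop confirms three yellow-gripped clamps hanging on the rack: grip tips at crop (85,80)/(160,88), (250,95)/(330,103) and (432,113)/(515,120). The purple and turquoise ones stand off the rack. The hook's prongs are on the robot-right (-y) side of the blue upright, with the green bar on top.

```bash
python3 - <<'E' | grep -v "^\(yel\|grn\|blu\|red\)"
from m import *
hs=[ce for s,ce,p in blobs(a,(22,120,100),(34,255,255),6)][2:]
sb=[s for s,ce,p in blobs(a,(22,120,100),(34,255,255),6)][2:]
tp=sorted([(s,ce) for s,ce,p in blobs(b,(22,120,100),(34,255,255),6)],key=lambda q:-q[1][0])
pts=[]
for ce,(s,t) in zip(hs,tp):
    P,e=tri(a,ce,b,t); Q=plane(b,t,0.165)[0]; pts.append(Q); print('grip tri',np.round(P,3),round(e,4),'plane',np.round(Q,3))
pts=np.array(pts);
for i in range(3):
    d=pts[2*i+1]-pts[2*i]; print('mid',np.round((pts[2*i]+pts[2*i+1])/2,4),np.linalg.norm(d[:2]).round(4),'yaw',np.degrees(np.arctan2(-d[0],d[1])).round(1))
d=pts[4:].mean(0)-pts[:2].mean(0); print('line yaw',np.degrees(np.arctan2(-d[0],d[1])))
print('bar',tri(a,[416,168.9],b,[110.9,240.9]), plane(b,[[110.9,240.9],[110,234],[113,249]],.243))
print('upright top corners',plane(b,[[109,206],[114,206],[121,270],[126,268]],.15))
print('tray rim',plane(b,[[455,227],[369,227],[369,159],[455,158]],.06))
E
```

```text
grip tri [ 0.498 -0.11   0.163] 0.0026 plane [ 0.499 -0.111  0.165]
grip tri [ 0.498 -0.057  0.165] 0.0011 plane [ 0.498 -0.057  0.165]
grip tri [0.496 0.006 0.165] 0.0002 plane [0.496 0.006 0.165]
grip tri [0.498 0.058 0.166] 0.0011 plane [0.498 0.058 0.165]
grip tri [0.495 0.128 0.164] 0.0006 plane [0.495 0.128 0.165]
grip tri [0.495 0.18  0.169] 0.0017 plane [0.495 0.182 0.165]
mid [ 0.4983 -0.0838  0.165 ] 0.0543 yaw 0.4
mid [0.4971 0.0322 0.165 ] 0.052 yaw -1.6
mid [0.495  0.1545 0.165 ] 0.054 yaw 0.1
line yaw 0.789052887091962
bar (array([0.44994142, 0.39714794, 0.23310695]), np.float64(0.0031310652658712514)) [[0.45068043 0.39162162 0.243     ]
 [0.46719028 0.39366928 0.243     ]
 [0.43129099 0.38667119 0.243     ]]
upright top corners [[0.53636528 0.43218707 0.15      ]
 [0.53607853 0.41863504 0.15      ]
 [0.36886224 0.40169314 0.15      ]
 [0.37393593 0.3882138  0.15      ]]
tray rim [[ 0.45543591 -0.50841757  0.06      ]
 [ 0.46261677 -0.26404115  0.06      ]
 [ 0.65279061 -0.27121405  0.06      ]
 [ 0.65021712 -0.51802176  0.06      ]]
```

```bash
python3 -m handwheel '[{"az":-8.4,"jaw":-1},{"az":-8.4,"jaw":-1},{"az":-8.4,"jaw":-1},{"tx":-0.042,"ty":-0.0225,"jaw":-1},{"tx":-0.042,"ty":-0.0225,"jaw":-1},{"tx":-0.042,"ty":-0.0225,"jaw":-1},{"tx":-0.042,"ty":-0.0225,"jaw":-1},{"tx":-0.042,"ty":-0.0225,"jaw":-1},{"tx":-0.042,"ty":-0.0225,"jaw":-1},{"tx":-0.042,"ty":-0.0225,"jaw":-1}]' 40
python3 - <<'E'
from h import *
o=telemetry.get_obs(); print({k:np.round(v,3).tolist() for k,v in o.items()})
w=shot('wrist'); a=shot('scene'); print(np.round(w['mount'],3).tolist())
im=np.zeros((600,800,3),np.uint8); im[:384,:512]=w['color']
c=cv2.resize(a['color'][90:250,360:480],None,fx=2.3,fy=2.3,interpolation=2); im[:c.shape[0],520:520+c.shape[1]]=c[:, :280]
cv2.imwrite('pics/c2.png',im[:390,:,::-1])
E
```

```text
{'time': 0.1, 'q': [75.23, 5.007, 10.039, 95.099, -0.001, 90.0], 'qd': [0.035, -0.226, 0.145, -0.045, -0.019, -0.002], 'joint_efforts': [-0.0, -52.156, 46.565, 0.016, 0.0, -0.0], 'ee_pos': [0.14, 0.532, 0.231], 'tcp_rot': [-179.933, 0.001, 165.23], 'wrist_force': [0.464, -0.855, -0.282], 'torque': [-0.0, 0.017, 0.009], 'grasp_force': 0.0, 'opening': 0.086}
[[-0.0, -0.951, -0.308, 0.078], [1.0, -0.001, 0.002, 0.001], [-0.002, -0.308, 0.951, -0.142], [0.0, 0.0, 0.0, 1.0]]$[0]: bad value
```

View pics/c2.png

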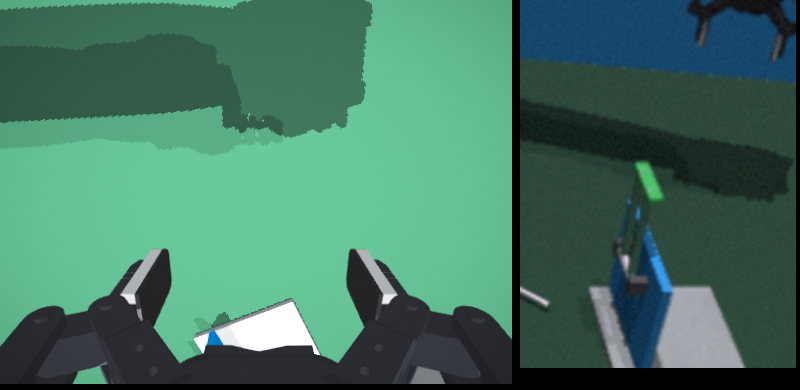

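The arm hasn't moved: the wrist sees bench, with the stand base at (260,330). The row format was refused, perhaps because every row needs all seven keys.

```bash
python3 -m handwheel '[{"tx":0,"ty":0,"tz":0,"ax":0,"ay":0,"az":-8.4,"jaw":-1},{"tx":0,"ty":0,"tz":0,"ax":0,"ay":0,"az":-8.4,"jaw":-1},{"tx":0,"ty":0,"tz":0,"ax":0,"ay":0,"az":-8.4,"jaw":-1},{"tx":-0.042,"ty":-0.0225,"tz":0,"ax":0,"ay":0,"az":0,"jaw":-1},{"tx":-0.042,"ty":-0.0225,"tz":0,"ax":0,"ay":0,"az":0,"jaw":-1},{"tx":-0.042,"ty":-0.0225,"tz":0,"ax":0,"ay":0,"az":0,"jaw":-1},{"tx":-0.042,"ty":-0.0225,"tz":0,"ax":0,"ay":0,"az":0,"jaw":-1},{"tx":-0.042,"ty":-0.0225,"tz":0,"ax":0,"ay":0,"az":0,"jaw":-1},{"tx":-0.042,"ty":-0.0225,"tz":0,"ax":0,"ay":0,"az":0,"jaw":-1},{"tx":-0.042,"ty":-0.0225,"tz":0,"ax":0,"ay":0,"az":0,"jaw":-1}]' 40; python3 -m handwheel --help | head -20
```

```text
time: 1.45
ee_pos: [0.4593, 0.4294, 0.2311]
tcp_rot: [-180.0, -0.0, -169.6]
wrist_force: [0.1, 0.7, 0.3]
opening: -0.0003
grasp_force: 0.0invalid input: not JSON, or not a number
```

```bash
python3 -m handwheel '[{"tx":0,"ty":-0.0155,"tz":0.004,"ax":0,"ay":0,"az":0,"jaw":-1},{"tx":0,"ty":-0.0147,"tz":0.0003,"ax":0,"ay":0,"az":0,"jaw":-1},{"tx":0,"ty":-0.0145,"tz":0.0022,"ax":0,"ay":0,"az":0,"jaw":-1},{"tx":0,"ty":-0.014,"tz":0.0041,"ax":0,"ay":0,"az":0,"jaw":-1},{"tx":0,"ty":-0.0135,"tz":0.0059,"ax":0,"ay":0,"az":0,"jaw":-1},{"tx":0,"ty":-0.0125,"tz":0.0076,"ax":0,"ay":0,"az":0,"jaw":-1},{"tx":0,"ty":-0.0115,"tz":0.0092,"ax":0,"ay":0,"az":0,"jaw":-1},{"tx":0,"ty":-0.01,"tz":0.0105,"ax":0,"ay":0,"az":0,"jaw":-1},{"tx":0,"ty":-0.0088,"tz":0.0119,"ax":0,"ay":0,"az":0,"jaw":-1},{"tx":0,"ty":-0.007,"tz":0.0128,"ax":0,"ay":0,"az":0,"jaw":-1}]' 40
python3 - <<'E'
from h import *
a=shot('scene');b=shot('top')
im=np.zeros((400,800,3),np.uint8)
c=cv2.resize(a['color'][120:280,340:480],None,fx=2.5,fy=2.5,interpolation=2); im[:400,:350]=c
c=cv2.resize(b['color'][180:290,80:190],None,fx=3.6,fy=3.6,interpolation=2); im[:396,380:776]=c
cv2.imwrite('pics/c3.png',im[:,:,::-1])
E
```

```text
time: 2.7
ee_pos: [0.48, 0.3096, 0.1617]
tcp_rot: [-180.0, -0.0, -169.6]
wrist_force: [1.1, 1.2, 0.1]
opening: 0.0
grasp_force: 0.2
```

View pics/c3.png

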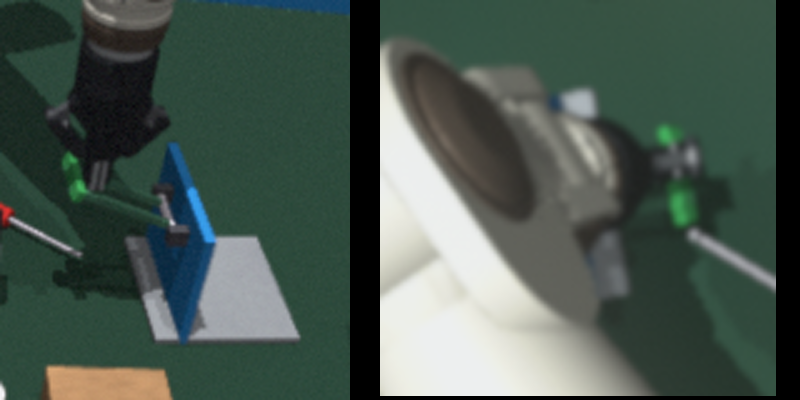

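The scene crop shows the fingertips (100,180) just behind the green bar (72,178), with the hook at about 65° folded. I carry on down.

```bash
python3 -m handwheel '[{"tx":0,"ty":-0.0053,"tz":0.0137,"ax":0,"ay":0,"az":0,"jaw":-1},{"tx":0,"ty":-0.0035,"tz":0.0142,"ax":0,"ay":0,"az":0,"jaw":-1},{"tx":0,"ty":-0.0016,"tz":0.01,"ax":0,"ay":0,"az":0,"jaw":-1},{"tx":0,"ty":0,"tz":0.003,"ax":0,"ay":0,"az":0,"jaw":-1},{"tx":0,"ty":0,"tz":0.002,"ax":0,"ay":0,"az":0,"jaw":-1},{"tx":0,"ty":0,"tz":0,"ax":0,"ay":0,"az":0,"jaw":-1},{"tx":0,"ty":0,"tz":0,"ax":0,"ay":0,"az":0,"jaw":-1},{"tx":0,"ty":0,"tz":0,"ax":0,"ay":0,"az":0,"jaw":-1},{"tx":0,"ty":0,"tz":0,"ax":0,"ay":0,"az":0,"jaw":-1},{"tx":0,"ty":0,"tz":0,"ax":0,"ay":0,"az":0,"jaw":-1}]'
```

```text
time: 4.05
ee_pos: [0.4819, 0.2999, 0.1199]
tcp_rot: [-180.0, 0.0, -169.6]
wrist_force: [-0.6, 0.1, -0.8]
opening: 0.0003
grasp_force: 0.0
```

```bash
python3 -m handwheel '[{"tx":0,"ty":0,"tz":-0.04,"ax":0,"ay":0,"az":0,"jaw":-1},{"tx":0,"ty":-0.02,"tz":0,"ax":0,"ay":0,"az":0,"jaw":-1},{"tx":0,"ty":0,"tz":0.02,"ax":0,"ay":0,"az":0,"jaw":-1},{"tx":0,"ty":0,"tz":0.008,"ax":0,"ay":0,"az":0,"jaw":-1},{"tx":0,"ty":0,"tz":0.004,"ax":0,"ay":0,"az":0,"jaw":-1},{"tx":0,"ty":0,"tz":0.003,"ax":0,"ay":0,"az":0,"jaw":-1},{"tx":0,"ty":0,"tz":0.002,"ax":0,"ay":0,"az":0,"jaw":-1},{"tx":0,"ty":0,"tz":0.001,"ax":0,"ay":0,"az":0,"jaw":-1},{"tx":0,"ty":0,"tz":0,"ax":0,"ay":0,"az":0,"jaw":-1},{"tx":0,"ty":0,"tz":0,"ax":0,"ay":0,"az":0,"jaw":-1}]'
```

```text
time: 5.3
ee_pos: [0.4855, 0.28, 0.1265]
tcp_rot: [180.0, 0.2, -169.6]
wrist_force: [-11.1, -7.1, 29.5]
opening: -0.0001
grasp_force: 14.9
```

```bash
python3 -m handwheel '[{"tx":0,"ty":0,"tz":-0.05,"ax":0,"ay":0,"az":0,"jaw":-1},{"tx":0,"ty":0,"tz":-0.05,"ax":0,"ay":0,"az":0,"jaw":1},{"tx":0,"ty":0,"tz":0,"ax":0,"ay":0,"az":9.9,"jaw":1},{"tx":-0.003,"ty":-0.042,"tz":0,"ax":0,"ay":0,"az":0,"jaw":1},{"tx":-0.003,"ty":-0.042,"tz":0,"ax":0,"ay":0,"az":0,"jaw":1},{"tx":-0.003,"ty":-0.042,"tz":0,"ax":0,"ay":0,"az":0,"jaw":1},{"tx":0,"ty":0,"tz":0,"ax":0,"ay":0,"az":0,"jaw":1},{"tx":0,"ty":0,"tz":0,"ax":0,"ay":0,"az":0,"jaw":1},{"tx":0,"ty":0,"tz":0,"ax":0,"ay":0,"az":0,"jaw":1},{"tx":0,"ty":0,"tz":0,"ax":0,"ay":0,"az":0,"jaw":1}]' 30;  python3 - <<'E'
from h import *
w=shot('wrist');a=shot('scene')
im=np.zeros((400,800,3),np.uint8);im[:384,:512]=w['color'];im[:360,520:780]=cv2.resize(a['color'][130:270,370:470],(260,364),interpolation=2)[:360]
cv2.imwrite('pics/c4.png',im[:,:,::-1]); np.save('w.npy',w,allow_pickle=True);np.save('a2.npy',a,allow_pickle=True)
for c in (w,a):
  hsv=cv2.cvtColor(c['color'],cv2.COLOR_RGB2HSV)
  for lo,hi in (((22,120,100),(34,255,255)),((50,150,100),(70,255,255))):
    n,l,s,ce=cv2.connectedComponentsWithStats(cv2.inRange(hsv,lo,hi)); print([(s[i].tolist(),ce[i].round(1).tolist()) for i in range(1,n) if s[i][4]>15])
E
```

```text
time: 6.55
ee_pos: [0.4955, 0.1551, 0.2217]
tcp_rot: [-180.0, -0.0, -179.4]
wrist_force: [-0.2, -0.4, 0.2]
opening: 0.0852
grasp_force: 0.0
[([17, 187, 64, 44, 1479], [47.8, 208.4]), ([204, 187, 30, 45, 842], [218.5, 209.6]), ([279, 186, 28, 45, 800], [292.2, 208.6]), ([101, 188, 37, 46, 996], [118.6, 210.6]), ([167, 292, 80, 48, 408], [222.3, 305.7])]
[([401, 130, 14, 84, 450], [406.3, 158.9]), ([413, 154, 2, 33, 35], [413.9, 169.6])]
[([218, 173, 7, 19, 67], [221.3, 181.5]), ([237, 175, 6, 18, 54], [239.3, 182.8]), ([260, 177, 6, 18, 67], [262.5, 185.0]), ([279, 179, 6, 19, 62], [281.0, 186.9]), ([305, 182, 5, 18, 55], [307.6, 189.9]), ([324, 184, 6, 18, 43], [326.7, 192.3])]
[([360, 195, 6, 17, 42], [362.5, 203.7])]
```

View pics/c4.png

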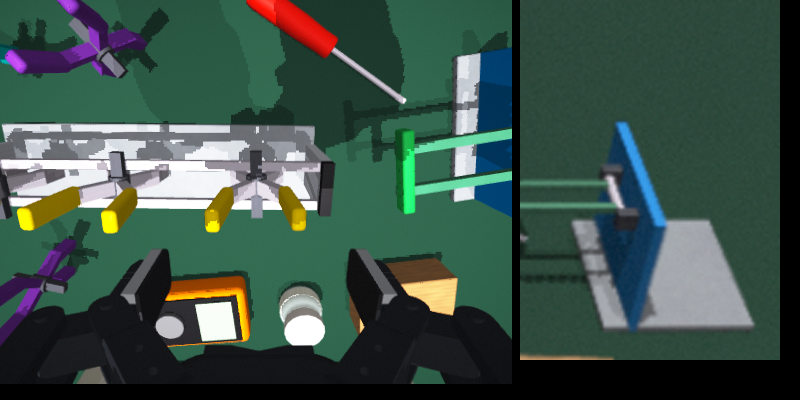

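The wrist picture shows clamp C's grips at (218,209) and (292,209), centred between the fingers (midline 255). The hook is level, with its bar at (406,170). I descend and squeeze.

```bash
python3 -m handwheel '[{"tx":0,"ty":0,"tz":0.04,"ax":0,"ay":0,"az":0,"jaw":1},{"tx":0,"ty":0,"tz":0.03,"ax":0,"ay":0,"az":0,"jaw":1},{"tx":0,"ty":0,"tz":0.012,"ax":0,"ay":0,"az":0,"jaw":1},{"tx":0,"ty":0,"tz":0,"ax":0,"ay":0,"az":0,"jaw":-1},{"tx":0,"ty":0,"tz":0,"ax":0,"ay":0,"az":0,"jaw":-1},{"tx":0,"ty":0,"tz":0,"ax":0,"ay":0,"az":0,"jaw":-1},{"tx":0,"ty":0,"tz":0,"ax":0,"ay":0,"az":0,"jaw":-1},{"tx":0,"ty":0,"tz":0,"ax":0,"ay":0,"az":0,"jaw":-1},{"tx":0,"ty":0,"tz":0,"ax":0,"ay":0,"az":0,"jaw":-1},{"tx":0,"ty":0,"tz":0,"ax":0,"ay":0,"az":0,"jaw":-1}]' 30;  python3 - <<'E'
from h import *
w=np.load('w.npy',allow_pickle=True).item()
print('grips z.17',plane(w,[[218.5,209.6],[292.2,208.6]],.165)[:, :2])
print('bar top corners/centre z.123',plane(w,[[401,131],[414,130],[401,213],[414,213],[407,171]],.123)[:, :2])
E
```

```text
time: 7.9
ee_pos: [0.4965, 0.1547, 0.1419]
tcp_rot: [179.9, 0.2, -179.5]
wrist_force: [0.1, 0.5, 6.9]
opening: 0.0372
grasp_force: 29.5
grips z.17 [[0.49514228 0.12852453]
 [0.49392825 0.17949312]]
bar top corners/centre z.123 [[0.44463314 0.26693249]
 [0.44369282 0.27712147]
 [0.51327265 0.27740717]
 [0.51319642 0.2886445 ]
 [0.47662516 0.27670125]]
```

Clamp C is free: the opening fell to 37 mm. I lift it and carry it over the hook.

```bash
python3 -m handwheel '[{"tx":0,"ty":0,"tz":-0.04,"ax":0,"ay":0,"az":0,"jaw":-1},{"tx":0,"ty":0,"tz":-0.04,"ax":0,"ay":0,"az":0,"jaw":-1},{"tx":0,"ty":0,"tz":-0.04,"ax":0,"ay":0,"az":0,"jaw":-1},{"tx":0,"ty":0,"tz":0,"ax":0,"ay":0,"az":-9.5,"jaw":-1},{"tx":0,"ty":0.044,"tz":0,"ax":0,"ay":0,"az":0,"jaw":-1},{"tx":0,"ty":0.044,"tz":0,"ax":0,"ay":0,"az":0,"jaw":-1},{"tx":0,"ty":0.044,"tz":0,"ax":0,"ay":0,"az":0,"jaw":-1},{"tx":-0.0015,"ty":0.0435,"tz":0,"ax":0,"ay":0,"az":0,"jaw":-1},{"tx":0,"ty":0,"tz":0,"ax":0,"ay":0,"az":0,"jaw":-1},{"tx":0,"ty":0,"tz":0,"ax":0,"ay":0,"az":0,"jaw":-1}]' 40;  python3 - <<'E'
from h import *
w=shot('wrist');a=shot('scene')
im=np.zeros((400,800,3),np.uint8);im[:384,:512]=w['color'];im[:400,520:800]=cv2.resize(a['color'][110:250,350:448],(280,400),interpolation=2)
cv2.imwrite('pics/c5.png',im[:,:,::-1]); np.save('w.npy',w,allow_pickle=True)
E
```

```text
time: 9.15
ee_pos: [0.4666, 0.3273, 0.2601]
tcp_rot: [-180.0, 0.0, -169.9]
wrist_force: [-0.2, -0.8, -2.3]
opening: 0.0367
grasp_force: 40.2
```

View pics/c5.png

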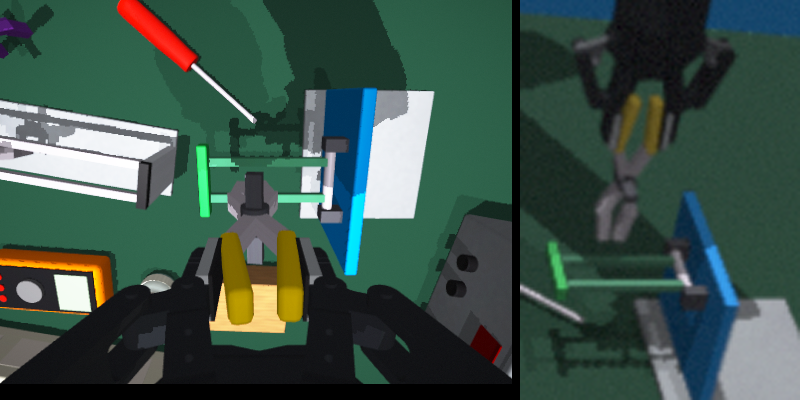

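The clamp hangs straight from the fingers, shut. Prong centrelines are at wrist rows 161 and 198. I compute the slot midline from them.

Run:
```python
from h import *
w=np.load('w.npy',allow_pickle=True).item()
hsv=cv2.cvtColor(w['color'],cv2.COLOR_RGB2HSV)
m=cv2.inRange(hsv,(60,90,60),(82,190,255)); g=cv2.inRange(hsv,(50,150,100),(75,255,255))
bar=np.argwhere(g[:,:212]>0)[:,::-1]; print('bar',bar.min(0),bar.max(0),len(bar))
c=w['color'].astype(int)
def band(u):  # bright green runs along column
    k=np.flatnonzero((c[140:215,u,1]>110)&(c[140:215,u,1]>c[140:215,u,0]+15))+140; return [(int(s[0]),int(s[-1])) for s in np.split(k,np.flatnonzero(np.diff(k)>1)+1) if len(s)]
for u in (215,285,300,310): print(u,band(u))
B=plane(w,bar,.121)[:, :2]; print('bar centre',cv2.minAreaRect(B.astype(np.float32)*1000))
P=plane(w,[[215,162],[310,162],[215,197.5],[310,198.5],[325,180]],.119)[:,:2]; print(P.round(4))
print('lug top at z.224:',proj(w,[[.4675+.985*s,.3277+.174*s,.228] for s in(-.03,0,.03)]))
```

```text
bar [196 145] [210 217] 771
215 [(158, 166), (194, 202)]
285 [(159, 166), (194, 202)]
300 [(159, 166), (194, 202)]
310 [(159, 166), (192, 192), (194, 202)]
bar centre ((479.2197265625, 277.3829040527344), (71.24956512451172, 11.29870319366455), 9.994105339050293)
[[0.4582 0.2854]
 [0.4427 0.3732]
 [0.4932 0.2901]
 [0.4781 0.3814]
 [0.4573 0.3914]]
lug top at z.224: [[257.48597456 179.42574358]
 [257.51858504 226.30397131]
 [257.54932102 268.67735979]]
```

```bash
python3 -m handwheel '[{"tx":-0.0015,"ty":0,"tz":0.03,"ax":0,"ay":0,"az":0,"jaw":-1},{"tx":0,"ty":0,"tz":0.03,"ax":0,"ay":0,"az":0,"jaw":-1},{"tx":0,"ty":0,"tz":0.02,"ax":0,"ay":0,"az":0,"jaw":-1},{"tx":0,"ty":0,"tz":0.012,"ax":0,"ay":0,"az":0,"jaw":-1},{"tx":0,"ty":0,"tz":0.003,"ax":0,"ay":0,"az":0,"jaw":-1},{"tx":0,"ty":0,"tz":0.002,"ax":0,"ay":0,"az":0,"jaw":-1},{"tx":0,"ty":0,"tz":0.001,"ax":0,"ay":0,"az":0,"jaw":-1},{"tx":0,"ty":0,"tz":0,"ax":0,"ay":0,"az":0,"jaw":-1},{"tx":0,"ty":0,"tz":0,"ax":0,"ay":0,"az":0,"jaw":-1},{"tx":0,"ty":0,"tz":0,"ax":0,"ay":0,"az":0,"jaw":-1}]' 40
```

```text
time: 10.5
ee_pos: [0.4681, 0.3278, 0.162]
tcp_rot: [180.0, 0.0, -170.0]
wrist_force: [0.5, -0.4, -2.5]
opening: 0.0366
grasp_force: 40.2
```

```bash
python3 -m handwheel '[{"tx":0,"ty":0,"tz":0.001,"ax":0,"ay":0,"az":0,"jaw":-1},{"tx":0,"ty":0,"tz":0.001,"ax":0,"ay":0,"az":0,"jaw":-1},{"tx":0,"ty":0,"tz":0.001,"ax":0,"ay":0,"az":0,"jaw":-1},{"tx":0,"ty":0,"tz":0,"ax":0,"ay":0,"az":0,"jaw":-1},{"tx":0,"ty":0,"tz":0,"ax":0,"ay":0,"az":0,"jaw":-1},{"tx":0,"ty":0,"tz":0,"ax":0,"ay":0,"az":0,"jaw":-1},{"tx":0,"ty":0,"tz":0,"ax":0,"ay":0,"az":0,"jaw":-1},{"tx":0,"ty":0,"tz":0,"ax":0,"ay":0,"az":0,"jaw":-1},{"tx":0,"ty":0,"tz":0,"ax":0,"ay":0,"az":0,"jaw":-1},{"tx":0,"ty":0,"tz":0,"ax":0,"ay":0,"az":0,"jaw":-1}]' 40
```

```text
time: 11.75
ee_pos: [0.4683, 0.328, 0.1608]
tcp_rot: [179.9, 0.1, -170.0]
wrist_force: [-2.5, -1.2, 10.4]
opening: 0.0366
grasp_force: 42.4
```

Seated on the prongs: descent stopped at 0.1608 with 10 N up. Now I release and withdraw toward clamp B.

```bash
python3 -m handwheel '[{"tx":0,"ty":0,"tz":-0.0015,"ax":0,"ay":0,"az":0,"jaw":1},{"tx":0,"ty":0,"tz":0,"ax":0,"ay":0,"az":0,"jaw":1},{"tx":0,"ty":0,"tz":0,"ax":0,"ay":0,"az":0,"jaw":1},{"tx":0,"ty":0,"tz":-0.045,"ax":0,"ay":0,"az":0,"jaw":1},{"tx":0,"ty":0,"tz":-0.045,"ax":0,"ay":0,"az":0,"jaw":1},{"tx":0,"ty":0,"tz":0,"ax":0,"ay":0,"az":9.5,"jaw":1},{"tx":-0.0045,"ty":-0.049,"tz":0,"ax":0,"ay":0,"az":0,"jaw":1},{"tx":-0.0045,"ty":-0.049,"tz":0,"ax":0,"ay":0,"az":0,"jaw":1},{"tx":-0.0045,"ty":-0.049,"tz":0,"ax":0,"ay":0,"az":0,"jaw":1},{"tx":-0.0045,"ty":-0.049,"tz":0,"ax":0,"ay":0,"az":0,"jaw":1}]' 40;  python3 - <<'E'
from h import *
w=shot('wrist');a=shot('scene')
im=np.zeros((400,800,3),np.uint8);im[:384,:512]=w['color'];im[:400,520:800]=cv2.resize(a['color'][110:250,350:448],(280,400),interpolation=2)
cv2.imwrite('pics/c6.png',im[:,:,::-1]); np.save('w.npy',w,allow_pickle=True)
E
```

```text
time: 13.0
ee_pos: [0.4878, 0.1304, 0.2502]
tcp_rot: [-180.0, 0.0, -179.5]
wrist_force: [0.7, -0.2, -0.1]
opening: 0.0855
grasp_force: 0.0
```

View pics/c6.png

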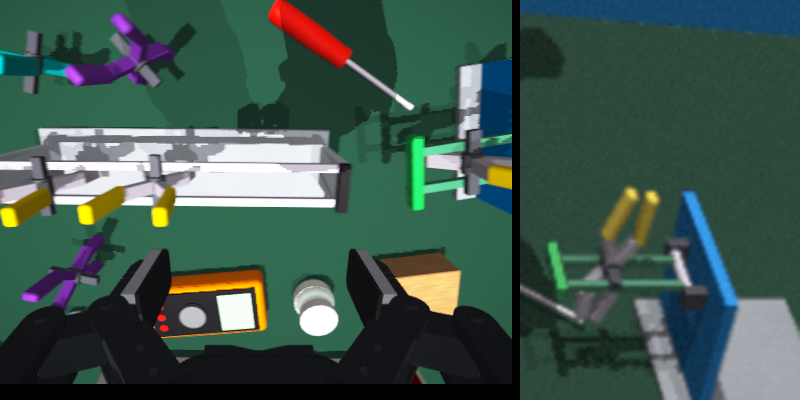

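Clamp C hangs on the prongs: scene crop shows its lug at (610,260), grips leaning slightly since the flat lug keeps the +y arm upright. It's shut and between upright and bar. Next is clamp B.

```bash
python3 -m handwheel '[{"tx":-0.0042,"ty":-0.0492,"tz":0,"ax":0,"ay":0,"az":0,"jaw":1},{"tx":-0.0042,"ty":-0.0492,"tz":0,"ax":0,"ay":0,"az":0,"jaw":1},{"tx":0,"ty":0,"tz":0.045,"ax":0,"ay":0,"az":0,"jaw":1},{"tx":0,"ty":0,"tz":0.04,"ax":0,"ay":0,"az":0,"jaw":1},{"tx":0,"ty":0,"tz":0.024,"ax":0,"ay":0,"az":0,"jaw":1},{"tx":0,"ty":0,"tz":0,"ax":0,"ay":0,"az":0,"jaw":-1},{"tx":0,"ty":0,"tz":0,"ax":0,"ay":0,"az":0,"jaw":-1},{"tx":0,"ty":0,"tz":0,"ax":0,"ay":0,"az":0,"jaw":-1},{"tx":0,"ty":0,"tz":0,"ax":0,"ay":0,"az":0,"jaw":-1},{"tx":0,"ty":0,"tz":0,"ax":0,"ay":0,"az":0,"jaw":-1}]' 40
```

```text
time: 14.35
ee_pos: [0.4975, 0.0337, 0.142]
tcp_rot: [180.0, 0.1, -179.5]
wrist_force: [0.0, 0.7, 1.9]
opening: 0.0611
grasp_force: 43.4
```

B is seized (61 mm opening). I lift it over A toward the tray's far half, centred about (0.555, -0.39).

```bash
python3 -m handwheel '[{"tx":0,"ty":0,"tz":-0.06,"ax":0,"ay":0,"az":0,"jaw":-1},{"tx":0,"ty":0,"tz":-0.06,"ax":0,"ay":0,"az":0,"jaw":-1},{"tx":0,"ty":0,"tz":-0.05,"ax":0,"ay":0,"az":0,"jaw":-1},{"tx":-0.005,"ty":-0.05,"tz":0,"ax":0,"ay":0,"az":0,"jaw":-1},{"tx":-0.005,"ty":-0.055,"tz":0,"ax":0,"ay":0,"az":0,"jaw":-1},{"tx":-0.005,"ty":-0.055,"tz":0,"ax":0,"ay":0,"az":0,"jaw":-1},{"tx":-0.005,"ty":-0.055,"tz":0,"ax":0,"ay":0,"az":0,"jaw":-1},{"tx":-0.005,"ty":-0.055,"tz":0,"ax":0,"ay":0,"az":0,"jaw":-1},{"tx":-0.005,"ty":-0.055,"tz":0,"ax":0,"ay":0,"az":0,"jaw":-1},{"tx":-0.005,"ty":-0.05,"tz":0,"ax":0,"ay":0,"az":0,"jaw":-1}]' 60;  python3 - <<'E'
from h import *
w=shot('wrist');a=shot('scene')
im=np.zeros((400,800,3),np.uint8);im[:384,:512]=w['color'];im[:400,520:800]=cv2.resize(a['color'][70:270,70:210],(280,400),interpolation=2)
cv2.imwrite('pics/c7.png',im[:,:,::-1]); np.save('w.npy',w,allow_pickle=True)
E
```

```text
time: 15.6
ee_pos: [0.5354, -0.3431, 0.3111]
tcp_rot: [180.0, -0.0, -179.5]
wrist_force: [1.2, 0.1, -1.4]
opening: 0.06
grasp_force: 66.7
```

View pics/c7.png

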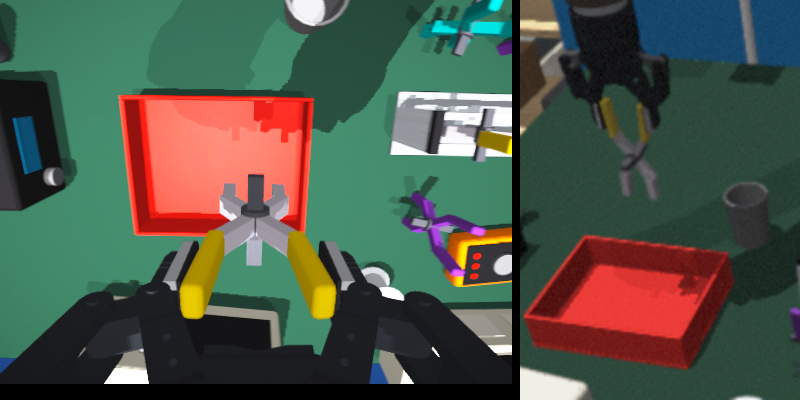

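Clamp B is held over the tray: scene crop has it at (630,150) and the tray at (630,300). I continue to the far half, lower and release.

```bash
python3 -m handwheel '[{"tx":0,"ty":-0.0475,"tz":0,"ax":0,"ay":0,"az":0,"jaw":-1},{"tx":0,"ty":-0.0475,"tz":0,"ax":0,"ay":0,"az":0,"jaw":-1},{"tx":0,"ty":0,"tz":0.06,"ax":0,"ay":0,"az":0,"jaw":-1},{"tx":0,"ty":0,"tz":0.06,"ax":0,"ay":0,"az":0,"jaw":-1},{"tx":0,"ty":0,"tz":0.05,"ax":0,"ay":0,"az":0,"jaw":-1},{"tx":0,"ty":0,"tz":0.02,"ax":0,"ay":0,"az":0,"jaw":-1},{"tx":0,"ty":0,"tz":0.01,"ax":0,"ay":0,"az":0,"jaw":-1},{"tx":0,"ty":0,"tz":0,"ax":0,"ay":0,"az":0,"jaw":-1},{"tx":0,"ty":0,"tz":0,"ax":0,"ay":0,"az":0,"jaw":1},{"tx":0,"ty":0,"tz":0,"ax":0,"ay":0,"az":0,"jaw":1}]' 60
```

```text
time: 16.95
ee_pos: [0.5373, -0.4368, 0.1167]
tcp_rot: [-179.9, 0.1, -179.5]
wrist_force: [-0.4, -0.4, -0.7]
opening: 0.0852
grasp_force: 0.0
```

```bash
python3 -m handwheel '[{"tx":0,"ty":0,"tz":-0.05,"ax":0,"ay":0,"az":0,"jaw":1},{"tx":0,"ty":0,"tz":-0.06,"ax":0,"ay":0,"az":0,"jaw":1},{"tx":0,"ty":0,"tz":-0.02,"ax":0,"ay":0,"az":0,"jaw":1},{"tx":0.005,"ty":0.0504,"tz":0,"ax":0,"ay":0,"az":0,"jaw":1},{"tx":0.005,"ty":0.0504,"tz":0,"ax":0,"ay":0,"az":0,"jaw":1},{"tx":0.005,"ty":0.0504,"tz":0,"ax":0,"ay":0,"az":0,"jaw":1},{"tx":0.005,"ty":0.0504,"tz":0,"ax":0,"ay":0,"az":0,"jaw":1},{"tx":0.005,"ty":0.0504,"tz":0,"ax":0,"ay":0,"az":0,"jaw":1},{"tx":0.005,"ty":0.0504,"tz":0,"ax":0,"ay":0,"az":0,"jaw":1},{"tx":0.005,"ty":0.0504,"tz":0,"ax":0,"ay":0,"az":0,"jaw":1}]' 40;  python3 - <<'E'
from h import *
w=shot('wrist');a=shot('scene')
im=np.zeros((400,800,3),np.uint8);im[:384,:512]=w['color'];im[:400,520:800]=cv2.resize(a['color'][120:280,70:182],(280,400),interpolation=2)
cv2.imwrite('pics/c8.png',im[:,:,::-1])
hsv=cv2.cvtColor(w['color'],cv2.COLOR_RGB2HSV)
n,l,s,ce=cv2.connectedComponentsWithStats(cv2.inRange(hsv,(22,120,100),(34,255,255))); print([(s[i].tolist(),plane(w,ce[i],.165)[0].round(4).tolist()) for i in range(1,n) if s[i][4]>100])
E
```

```text
time: 18.2
ee_pos: [0.4983, -0.0824, 0.2462]
tcp_rot: [-180.0, 0.1, -179.5]
wrist_force: [0.8, -0.4, -0.8]
opening: 0.0852
grasp_force: 0.0
[([213, 180, 25, 38, 621], [0.4996, -0.1067, 0.165]), ([281, 180, 25, 39, 616], [0.4994, -0.0548, 0.165]), ([300, 285, 46, 49, 301], [0.5935, -0.0352, 0.165])]
```

View pics/c8.png

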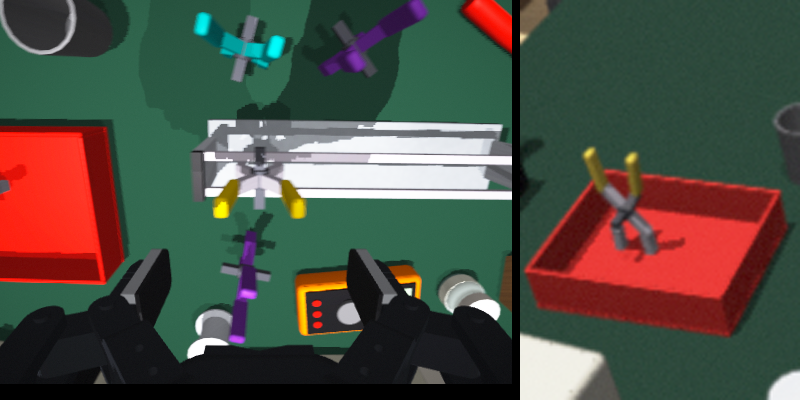

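B stands upright in the tray: scene crop has the grips at (610,165), inside the walls. A's grips are at wrist (226,199) and (294,199), centred. I descend and squeeze.

```bash
python3 -m handwheel '[{"tx":-0.001,"ty":0.0015,"tz":0.045,"ax":0,"ay":0,"az":0,"jaw":1},{"tx":0,"ty":0,"tz":0.04,"ax":0,"ay":0,"az":0,"jaw":1},{"tx":0,"ty":0,"tz":0.02,"ax":0,"ay":0,"az":0,"jaw":1},{"tx":0,"ty":0,"tz":0,"ax":0,"ay":0,"az":0,"jaw":1},{"tx":0,"ty":0,"tz":0,"ax":0,"ay":0,"az":0,"jaw":-1},{"tx":0,"ty":0,"tz":0,"ax":0,"ay":0,"az":0,"jaw":-1},{"tx":0,"ty":0,"tz":0,"ax":0,"ay":0,"az":0,"jaw":-1},{"tx":0,"ty":0,"tz":0,"ax":0,"ay":0,"az":0,"jaw":-1},{"tx":0,"ty":0,"tz":0,"ax":0,"ay":0,"az":0,"jaw":-1},{"tx":0,"ty":0,"tz":0,"ax":0,"ay":0,"az":0,"jaw":-1}]' 40
```

```text
time: 19.55
ee_pos: [0.5004, -0.0828, 0.1425]
tcp_rot: [-179.9, 0.2, -179.5]
wrist_force: [-1.4, -0.9, 6.0]
opening: 0.0613
grasp_force: 42.1
```

A is seized too (61 mm). I carry it to the near half of the tray.

```bash
python3 -m handwheel '[{"tx":0,"ty":0,"tz":-0.05,"ax":0,"ay":0,"az":0,"jaw":-1},{"tx":0,"ty":0,"tz":-0.05,"ax":0,"ay":0,"az":0,"jaw":-1},{"tx":-0.0086,"ty":-0.0484,"tz":0,"ax":0,"ay":0,"az":0,"jaw":-1},{"tx":-0.0086,"ty":-0.0484,"tz":0,"ax":0,"ay":0,"az":0,"jaw":-1},{"tx":-0.0086,"ty":-0.0484,"tz":0,"ax":0,"ay":0,"az":0,"jaw":-1},{"tx":-0.0086,"ty":-0.0484,"tz":0,"ax":0,"ay":0,"az":0,"jaw":-1},{"tx":-0.0086,"ty":-0.0484,"tz":0,"ax":0,"ay":0,"az":0,"jaw":-1},{"tx":0,"ty":0,"tz":0.06,"ax":0,"ay":0,"az":0,"jaw":-1},{"tx":0,"ty":0,"tz":0.05,"ax":0,"ay":0,"az":0,"jaw":-1},{"tx":0,"ty":0,"tz":0.015,"ax":0,"ay":0,"az":0,"jaw":-1}]' 60
python3 -m handwheel '[{"tx":0,"ty":0,"tz":0.003,"ax":0,"ay":0,"az":0,"jaw":-1},{"tx":0,"ty":0,"tz":0.002,"ax":0,"ay":0,"az":0,"jaw":-1},{"tx":0,"ty":0,"tz":0,"ax":0,"ay":0,"az":0,"jaw":-1},{"tx":0,"ty":0,"tz":0,"ax":0,"ay":0,"az":0,"jaw":1},{"tx":0,"ty":0,"tz":0,"ax":0,"ay":0,"az":0,"jaw":1},{"tx":0,"ty":0,"tz":0,"ax":0,"ay":0,"az":0,"jaw":1},{"tx":0,"ty":0,"tz":-0.05,"ax":0,"ay":0,"az":0,"jaw":1},{"tx":0,"ty":0,"tz":-0.06,"ax":0,"ay":0,"az":0,"jaw":1},{"tx":0,"ty":0,"tz":-0.06,"ax":0,"ay":0,"az":0,"jaw":1},{"tx":0,"ty":0,"tz":0,"ax":0,"ay":0,"az":0,"jaw":1}]' 60
python3 - <<'E'
from h import *
w=shot('wrist');a=shot('scene')
im=np.zeros((590,800,3),np.uint8);im[:]=0
im[:590,:400]=cv2.resize(a['color'][90:280,60:189],(400,590),interpolation=2);im[:590,405:800]=cv2.resize(a['color'][120:270,350:450],(395,590),interpolation=2)
cv2.imwrite('pics/c9.png',im[:,:,::-1])
E
```

```text
time: 20.8
ee_pos: [0.5435, -0.3235, 0.1122]
tcp_rot: [179.9, -0.2, -179.5]
wrist_force: [0.8, 1.1, -0.9]
opening: 0.0601
grasp_force: 67.6
time: 22.05
ee_pos: [0.5458, -0.3246, 0.2862]
tcp_rot: [-179.7, 0.5, -179.5]
wrist_force: [0.1, 0.5, -0.5]
opening: 0.0858
grasp_force: 0.0
```

View pics/c9.png

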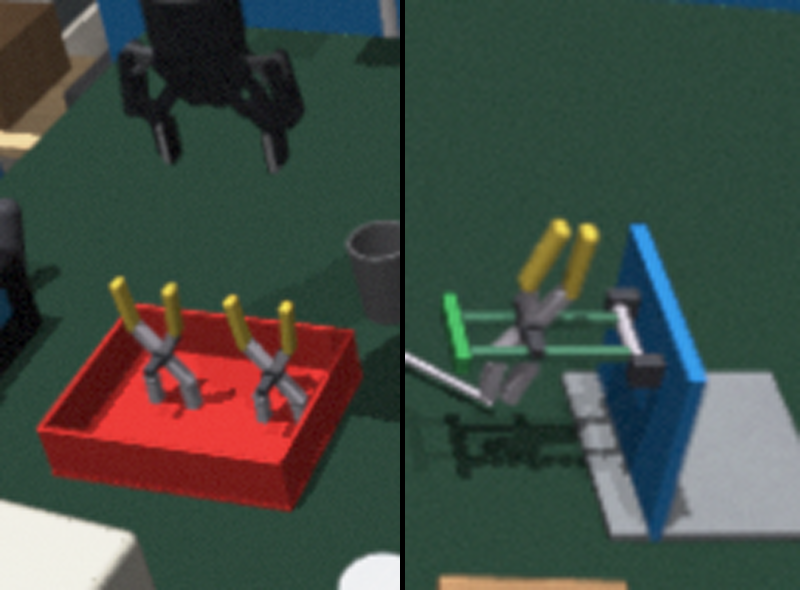

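Both seized clamps stand in the tray: grips at (145,290) and (260,305). The free clamp hangs shut with its lug across both prongs at (530,320). I check its tilt numerically.

Run:
```python
from h import *
a=shot('scene')
hsv=cv2.cvtColor(a['color'],cv2.COLOR_RGB2HSV); m=cv2.inRange(hsv,(20,110,70),(36,255,255)); m[:, :370]=0;m[:,420:]=0;m[:150]=0;m[215:]=0
n,l,s,ce=cv2.connectedComponentsWithStats(m)
nrm=np.array([.985,.174,0]);p0=np.array([.4689,.3277,.12]);out=np.array([.171,-.985,0])
o,d=rays(a,[[350+(530-405)/3.95,120+320/3.93]]);print('lug',o+d[0]*((p0-o)@nrm/(d[0]@nrm)))
for i in range(1,n):
    if s[i][4]<15: continue
    px=np.argwhere(l==i)[:,::-1]; o,d=rays(a,px); P=o+d*(((p0-o)@nrm)/(d@nrm))[:,None]
    q=np.c_[(P-p0)@out,P[:,2]].astype(np.float32); v=cv2.fitLine(q,cv2.DIST_L2,0,.01,.01).ravel()
    print(s[i].tolist(),'mid(out,z)',q.mean(0),'tilt deg',np.degrees(np.arctan2(v[0]*np.sign(v[1]),abs(v[1]))))
```

```text
lug [0.46904496 0.3268794  0.13093539]
[379, 176, 13, 18, 109] mid(out,z) [0.00119518 0.18886375] tilt deg -17.46656
[390, 177, 9, 19, 93] mid(out,z) [-0.02309701  0.18486705] tilt deg -3.0783021
```

```bash
python3 -c "
from workcell import workorder; print(workorder.job_done())"
```

```text
the job is handed in; nothing more can be done
None
```

I handed the job in at about 22 s on the robot clock: the hook is fully down, free clamp C hangs shut on it by its lug, and seized clamps A and B stand in the red repair tray; no verdict came back.

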